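# Let a film winder's drum back a few teeth and lock it again

### The job

The hand winder has been wound on too far: throw its ratchet pawl back clear, wind the drum back until its slot stands at the brass pointer (to the nearest tooth), set the pawl down into the wheel by hand without letting it slam, and lean the crank back against it with about 20 N to prove that it holds. The hooked teeth trap the pawl, so first ease the crank forward a little, less than a tooth, rather than wrench the pawl out or grind it over the teeth. Leave the pointer and the things lying about where they are.

Things in the scene. Friction and masses are not known exactly. Their poses are not given: they have to be found in the camera images.
- winder: Bench hand winder, fixed to the table: grey base plate 170 (x) x 200 (y) x 8 mm, two upright aluminium cheeks, a slotted drum between them, a crank at its right (-y) end, a toothed steel wheel and pawl at its left (+y) end. Origin under the middle of the base; x away from the robot, y along the axle to the left, z up. The axle lies at x 0, z 0.095; highest fixed point 0.165.
- drum: The turning part: drum, toothed wheel and crank in one. Origin on the axle. A felt brake (0.6 N m, about 9 N at the crank grip) keeps it wherever it is left. Toothed wheel: radius 50 mm at the tips, 40 at the roots, 12 hooked teeth, outside the left cheek at y 0.076 to 0.088.
- drum_angle (a joint): Turn of the drum, rad: grows as the drum is let BACK (its top comes towards the robot), falls as it is wound forward. The pawl stops it at 0, 0.524, 1.047, 1.571 (every 0.524; up to 0.02 more under load): set down between two of these it lies on a tooth's back and stops the drum at the next higher one. Starts within 0.02 of 0, trapped; wound forward by 0.08 or more the hook frees the pawl.
- crank_grip (a point): Middle of the black crank grip, a free-spinning sleeve 25 mm thick and 56 mm long, lying along the winder's y at y -0.121. It runs on a circle of 70 mm radius about the axle; at drum_angle A it leans 0.95 - A rad from straight up towards +x. Clear all round for fingers.
- pawl: Dark steel pawl 11 mm thick that swings in the plane of the toothed wheel, 150 g, with a steel finger pin on its left side. Origin on the line of its pivot, which lies along y at x -0.055, z 0.143 of the winder; its nose lies 56 mm beyond (+x), on top of the wheel.
- pawl_angle (a joint): Swing of the pawl, rad: 0 with the nose home between two teeth, growing as the nose is lifted up and over towards the robot; above about 0.25 it clears the wheel. Past 1.6 it stays thrown back by its weight (stop at 2.15), below 1.4 it falls shut. Resting on a tooth's back it reads up to 0.17. Free, it lifts with under 2 N at the pin; trapped in a hooked tooth it takes over 12 N.
- pawl_pin (a point): Middle of the pawl's finger pin: a round steel pin 13 mm thick along the winder's y, 42 mm long (y 0.088 to 0.133, this point at 0.110). It runs on a circle of 38.2 mm radius about the pawl's pivot: at pawl_angle A it lies at x -0.055 + 0.0382 cos(A + 0.105), z 0.143 + 0.0382 sin(A + 0.105) of the winder. Clear on both sides for fingers.
- slot_rib (a point): Short rib on the rim of the drum's right flange (radius 46 mm), in line with the drum's 8 mm slot; straight up at drum_angle 0.
- pointer_tip (a point): Tip of the brass pointer that bends in over the rim of the drum's right flange, 51 mm from the axle. It is held by a stiff collar and must stay.
- index_angle (a joint): Where the brass pointer stands, rad from straight up towards the robot, counted like drum_angle: the slot is at the pointer when drum_angle equals this. Between 0.9 and 1.7.
- marker: Blue-capped felt marker, 14 x 130 x 15 mm, lying in front of the winder; leave it.
- squeegee: Pink squeegee card, 55 x 85 x 10 mm, lying in front of the winder; leave it.
- magnet: Black round magnet, 27 mm across, 12 high, on the winder's base plate behind the drum; leave it.
- foam: Blue and black foam block, 47 x 87 x 32 mm, to the right of the winder; leave it.

How it is judged:
On the way, in this order (a step that is already met when the one before it is completed fails the run):
1. the pawl is thrown back clear of the wheel and stays there by itself (value of joint pawl_angle above 1.8 rad and contact force between the fingers and pawl below 0.5 N), for 0.2 s.
2. with the pawl thrown back, the drum is let back to about the pointer (within 0.6 rad) (value of joint pawl_angle above 1.8 rad and angle between the z axis of slot_rib and the z axis of pointer_tip, either way round below 0.6 rad), for 0.1 s.
3. with the pawl home in the tooth nearest the pointer, the drum is leaned back on it: 10 N or more between tooth and pawl (value of joint pawl_angle below 0.03 rad and angle between the z axis of slot_rib and the z axis of pointer_tip, either way round below 0.34 rad and contact force between drum and pawl above 10 N), for 0.2 s.
At the end, for the whole second after the job is handed in: the pawl lies home between two teeth (below 0.03 rad), the drum's slot stands within 0.34 rad of the pointer (the nearest tooth is always within 0.29) and the drum is still (value of joint pawl_angle below 0.03 rad and angle between the z axis of slot_rib and the z axis of pointer_tip, either way round below 0.34 rad and velocity of joint drum_angle between -0.05 and 0.05 rad/s); the robot touches nothing.
It fails at once if the pawl is wrenched out of the hooked tooth or driven across the teeth: over 14 N between pawl and wheel while the pawl is off its seat (value of joint pawl_angle above 0.04 rad and contact force between drum and pawl above 14 N).
It fails at once if the pawl is overloaded: over 45 N between pawl and wheel (contact force between drum and pawl above 45 N).
It fails at once if the drum is wound forward by nearly a tooth or more (value of joint drum_angle below -0.45 rad).
It fails at once if the pawl is let slam (faster than 9 rad/s, a free fall from about half a radian) (velocity of joint pawl_angle below -9 rad/s).
It fails at once if the pointer is shifted by over 6 mm, or a thing lying about by over 3 cm (distance of pointer_tip from where it was at the start of the episode above 0.006 m or distance of any of marker, squeegee, magnet, foam from where it was at the start of the episode above 0.03 m).
It also fails if it takes over 72 s, if anything falls off the work surface, if the arm or the gripper's body presses on something with over 40 N, if the wrist force passes 120 N, or if a joint passes its speed limit or range.

### The arm

A 6-joint arm with a two-finger parallel gripper is mounted at the origin on a cart in front of the work surface, level with it; the furniture and walls round the work are solid. World frame = base frame: x ahead of the robot, y to its left, z up, the work surface at z = 0. Lengths are in m, angles in rad, forces in N, time in s.
With the tool pointing down it reaches from about 0.25 to 0.775 m from the base axis. Payload 8.9 kg.
Tool frame: the origin (TCP) lies on the centre line of the jaws, within the pads' length; the fingertips stand tip_reach ahead of it and the grasp point (between the pads) lies 6 mm ahead of it (tip_reach is the distance from the TCP to the fingertips, in m); z points along the fingers, y is the line along which they close (so a half turn about z gives the same grasp; the last joint's range is limited). The gripper opens to 85 mm and grips with 20 to 120 N. Pads are 22 mm wide; open, the fingers measure 114 mm over their backs; the gripper's body (76 mm by 85 mm) begins 54 mm behind the grasp point. The pads swing forward as they close: fully open they stand 13 mm farther back than shut.
Start: joints at [-0.139, 0.291, -0.153, 1.127, 0, 1.431], TCP at [0.525, 0, 0.256] pointing down, gripper open.
Joint ranges: [-2.52, 2.52], [-0.91, 1.74], [-1.3, 1.37], [-1.96, 2.02], [-1.52, 1.47], [-3.14, 3.14]. Speed limits (rad/s): [2.22, 2.22, 2.79, 3.14, 3.14, 3.14].

### API

Orientations are given as a unit quaternion [x, y, z, w].
In Python, from workcell import read_state, capture, calibration, sign_off, tip_reach gives the robot as it stands.
- The arm moves only by the tool move_arm, never from a script. Its argument "steps" is a list of rows, each a list of 3 entries, a list of its own where there are three numbers: the shift along the tool's x, y, z in mm, then the turn about the tool's z in rad, then the gripper command: -1 is fully open, 1 is shut, values between are in proportion. In form: [[[tx, ty, tz], twist, hand], ...]. A call has 1 to 5 rows; each row shifts and turns the commanded pose from where the row before left it, along the tool's axes as they then stand; what a row does not reach is not made up. A row lasts 1/10 s, in which the tool goes at most 50 mm and 8.59 degrees, less where a joint would pass 70% of its speed; a pose out of reach is approached as far as the arm can. A call is refused whole if a number of a shift passes 50 or a number of a turn 0.15, either way. A call with a gripper value outside its range is refused whole. The fingers move at their own pace and stop on an object; "newtons" is the grip in N (left out, the last holds). Time passes only in rows, so rows that do not move let the fingers close. It gives the time, the measured TCP pose, the force, the opening and the grip force at its end, in the units of the state.
- read_state(): the state, without advancing time (a new reading comes with each control period).
- capture(name): name is "scene" or "side" or "wrist"; returns the picture (480x640x3 uint8, red, green, blue); there is no depth.
- calibration(name): a dict with "intrinsics" (3x3 intrinsics, pixels), "D" ([k1, k2, p1, p2, k3] as OpenCV has them; the pictures are not rectified), "extrinsics" (4x4, takes a point from world to camera coordinates); the wrist camera has in their place "tool_from_camera" (4x4, takes a point from camera to tool coordinates, whose origin is the TCP and whose axes are the flange's). Camera axes: x right, y up, looking along -z (the intrinsics and any distortion apply to the point x, -y, -z); pixel columns grow to the right and rows downward; lengths in m; the calibration is good to about 2 mm. A picture is of the moment at which its call begins: read the wrist's pose just before it. calibration takes no time and is no camera call.
- sign_off(): hands the job in; it is judged then, once.
The state is a dict: "time_s": time; "qpos": joint angles; "qd": joint speeds; "joint_torque": joint torques, N m; "tool_pos": TCP position; "orientation": TCP orientation; "ft_force": force on the tool from outside, world axes, zero at the start; "wrist_torque": the same for the moment, N m; "opening": finger opening in m; "gripper_force": force on a finger pad.
Only numpy, scipy, OpenCV 4.12 (cv2) and the standard library are available. Lean on these libraries where they do the work, as an engineer would, in place of code of your own. Each camera call takes 0.05 s, during which the arm holds its last target. There are 200 camera calls.

## Working session

There is one attempt and no reset: what is moved stays moved. The work goes in short steps, Python scripts to look and compute and a tool call to move; the robot and the scene stay as the last step left them, time stands still between calls to the robot, and variables do not carry over. Pictures are saved under pics/ and viewed, at most 10 in all, crops included, and the job is handed in when it is done.

Besides the shell and the picture viewer there is one more tool, called after "Emit:" by a JSON object that holds its "api" and its "payload", one argument or row to a line. move_arm: Moves the arm, as the interface text tells. Its arguments: {"type":"object","properties":{"steps":{"type":"array"},"newtons":{"type":"number"}},"required":["steps"]}

```bash
mkdir -p pics
python3 - <<'E'
from workcell import *
import cv2,numpy as np
print(read_state());print(tip_reach if not callable(tip_reach) else tip_reach())
ims=[]
for n in("scene","side","wrist"):
    c=calibration(n);print(n,{k:np.round(v,4).tolist() for k,v in c.items()})
    im=capture(n);cv2.imwrite(f"pics/{n}0.png",im[:,:,::-1])
E
```

```text
{'time_s': 0.0, 'qpos': array([-1.39310968e-01,  2.91264179e-01, -1.54112521e-01,  1.12668968e+00,
        1.26300667e-06,  1.43147239e+00]), 'qd': array([ 0.00070103, -0.00047918, -0.00185603,  0.00019089, -0.00154382,
       -0.00148776]), 'joint_torque': array([-3.46096487e-03, -5.37150800e+01,  3.31364536e+01,  1.60375424e-02,
       -3.39078597e-04,  1.08972756e-05]), 'tool_pos': array([5.24605643e-01, 5.37438739e-05, 2.55745795e-01]), 'orientation': array([ 7.07102053e-01,  7.07111224e-01, -3.81821645e-04, -5.07417834e-04]), 'ft_force': array([-0.00890264,  0.49690188,  0.325683  ]), 'wrist_torque': array([-0.01207032,  0.03265879, -0.00329736]), 'gripper_force': 0.0, 'opening': 0.08537969805542792}
0.025
scene {'intrinsics': [[479.7969, 0.0, 325.8248], [0.0, 479.7969, 243.2277], [0.0, 0.0, 1.0]], 'D': [0.0225, 0.0, 0.0, 0.0, 0.0], 'extrinsics': [[0.6333, -0.7737, -0.0153, -0.3824], [0.4574, 0.3583, 0.8139, -0.3685], [-0.6242, -0.5225, 0.5808, -0.5727], [0.0, 0.0, 0.0, 1.0]]}
side {'intrinsics': [[586.5201, 0.0, 318.0161], [0.0, 586.5201, 244.9933], [0.0, 0.0, 1.0]], 'D': [-0.0018, 0.0, 0.0, 0.0, 0.0], 'extrinsics': [[-0.9989, -0.0424, -0.0224, 0.5794], [0.0054, -0.5634, 0.8262, -0.11], [-0.0476, 0.8251, 0.5629, -1.1685], [0.0, 0.0, 0.0, 1.0]]}
wrist {'intrinsics': [[385.8866, 0.0, 327.0728], [0.0, 385.8866, 241.7355], [0.0, 0.0, 1.0]], 'D': [-0.0638, 0.0, 0.0, 0.0, 0.0], 'tool_from_camera': [[-0.0003, 0.9581, 0.2865, 0.0717], [1.0, 0.0002, 0.0005, 0.0002], [0.0004, 0.2865, -0.9581, -0.117], [0.0, 0.0, 0.0, 1.0]]}
```

View pics/scene0.png

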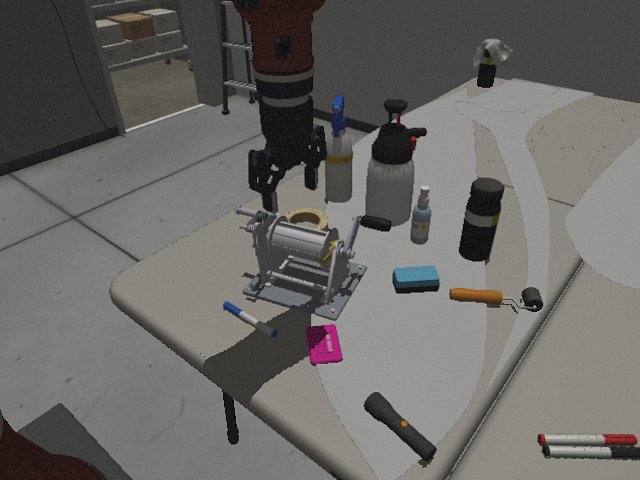

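View pics/side0.png

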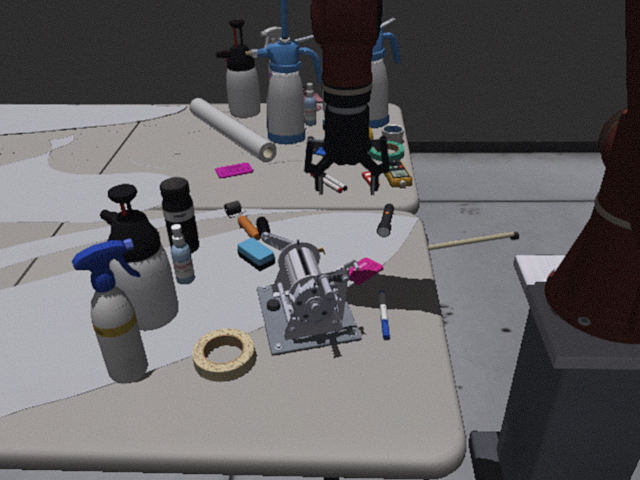

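View pics/wrist0.png

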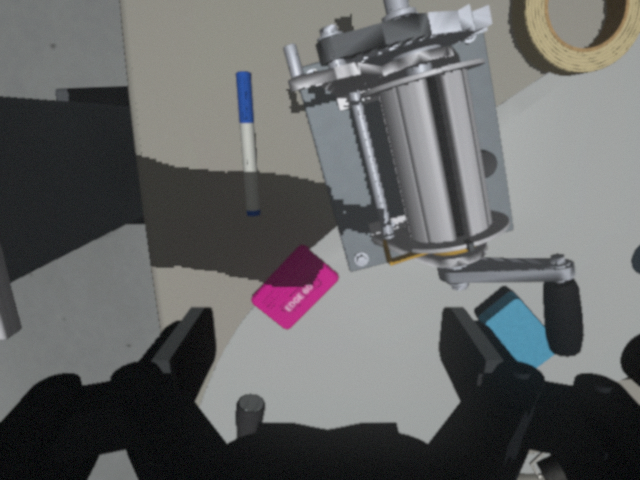

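The scene view shows the winder around (300,255) with its crank grip at (375,223). In the side view the winder is around (310,300). The wrist view has the image right as +x and up as +y: base plate corners near (352,270) and (513,228), grip at (565,318), and brass pointer at about (390,250)-(470,248). The winder is yawed by about +10°.

```bash
cat > h.py <<'E'
from workcell import *
import numpy as np, cv2
from scipy.spatial.transform import Rotation as R
F=np.diag([1,-1,-1.])
def cam(n,st=None):
    c=calibration(n);K=np.array(c["intrinsics"]);D=np.array(c["D"],float)
    if n=="wrist":
        T=np.eye(4);T[:3,:3]=R.from_quat(st["orientation"]).as_matrix();T[:3,3]=st["tool_pos"]
        E=np.linalg.inv(T@np.array(c["tool_from_camera"]))
    else: E=np.array(c["extrinsics"])
    return K,D,E
def proj(P,C):
    K,D,E=C;p=(np.atleast_2d(P)@E[:3,:3].T+E[:3,3])@F
    return cv2.projectPoints(p.reshape(-1,1,3),np.zeros(3),np.zeros(3),K,D)[0].reshape(-1,2)
def ray(px,C):
    K,D,E=C;u=cv2.undistortPoints(np.array(px,float).reshape(-1,1,2),K,D).reshape(-1,2)
    d=(np.c_[u,np.ones(len(u))]@F)@E[:3,:3]
    return -E[:3,:3].T@E[:3,3],d
def onz(px,z,C):
    o,d=ray(px,C);return o+d*((z-o[2])/d[:,2])[:,None]
def wpts(P,o,yaw):
    c,s=np.cos(yaw),np.sin(yaw);return np.atleast_2d(P)@np.array([[c,s,0],[-s,c,0],[0,0,1]])+[*o,0]
def tri(c1,p1,c2,p2):
    (a,d),(b,e)=ray([p1],c1),ray([p2],c2);d=d[0];e=e[0]
    s=np.linalg.lstsq(np.c_[d,-e],b-a,rcond=None)[0];return (a+d*s[0]+b+e*s[1])/2,np.linalg.norm(a+d*s[0]-b-e*s[1])
E
cat > m.py <<'E'
from h import *
st=read_state();W=cam("wrist",st);S=cam("scene");D=cam("side")
print("wrist",onz([(352,270),(513,228)],.008,W).round(3).tolist())
print("scene",onz([(243,290),(332,317),(367,265)],.008,S).round(3).tolist())
print("side",onz([(269,353),(359,340),(258,290)],.008,D).round(3).tolist())
g=tri(W,(565,318),S,(376,224));print("grip",g)
q=onz([(352,270),(513,228)],.008,W)
yaw=np.arctan2(*(q[1]-q[0])[1::-1]);print("yaw",yaw)
E
python3 m.py
```

```text
wrist [[0.55, -0.067, 0.008], [0.709, -0.023, 0.008]]
scene [[0.496, 0.121, 0.008], [0.546, -0.062, 0.008], [0.711, -0.024, 0.008]]
side [[0.661, 0.168, 0.008], [0.499, 0.132, 0.008], [0.704, -0.012, 0.008]]
grip (array([ 0.69049433, -0.05451769,  0.13449166]), np.float64(0.003618724520394144))
yaw 0.2698138281344432
```

```bash
cat > ov.py <<'E'
from h import *
st=read_state();W=cam("wrist",st);S=cam("scene");D=cam("side")
L=np.array([[-.085,-.1,.008],[.085,-.1,.008],[-.085,.1,.008],[.085,.1,.008]])
from scipy.optimize import least_squares
obs=[(W,[0,1],[(352,270),(513,228)]),(S,[2,0,1],[(243,290),(332,317),(367,265)]),(D,[3,2,1],[(269,353),(359,340),(258,290)])]
f=lambda v:np.concatenate([(proj(wpts(L[i],v[:2],v[2]),c)-p).ravel() for c,i,p in obs])
r=least_squares(f,[.604,.052,.26],loss="soft_l1");print(r.x,f(r.x).round(1));o,yaw=r.x[:2],r.x[2]
np.save("pose.npy",r.x)
im={n:cv2.imread(f"pics/{n}0.png") for n in("wrist","scene","side")}
for n,c,(x,y,w,h) in (("wrist",W,(250,0,360,360)),("scene",S,(220,180,180,180)),("side",D,(240,230,140,140))):
    z=760//w if n!="wrist" else 1.65
    I=cv2.resize(im[n][y:y+h,x:x+w],None,fx=z,fy=z)
    def d(P,col):
        for u in proj(wpts(P,o,yaw),c): cv2.circle(I,tuple(int(t) for t in (u-[x,y])*z),3,col,-1)
    d(L,(0,0,255));d([.057,-.121,.1357],(0,255,0))
    d([-.055+.0382*np.cos(.105),.11,.143+.0382*np.sin(.105)],(255,0,255))
    d([-.055,.082,.143],(255,255,0))
    a=np.array([.9,1.1,1.3,1.5,1.7]);d(np.c_[-.051*np.sin(a),0*a-.06,.095+.051*np.cos(a)],(0,255,255))
    I=I[:600,:800];cv2.imwrite(f"pics/ov_{n}.png",I)
E
python3 ov.py
```

```text
[0.60368049 0.05195504 0.25416636] [-3.  -0.8  2.3  0.4 -2.  -1.3  2.   0.7  0.1 -0.1  0.1  0.7  1.3 -1.6
 -2.7 -3.4]
```

View pics/ov_wrist.png

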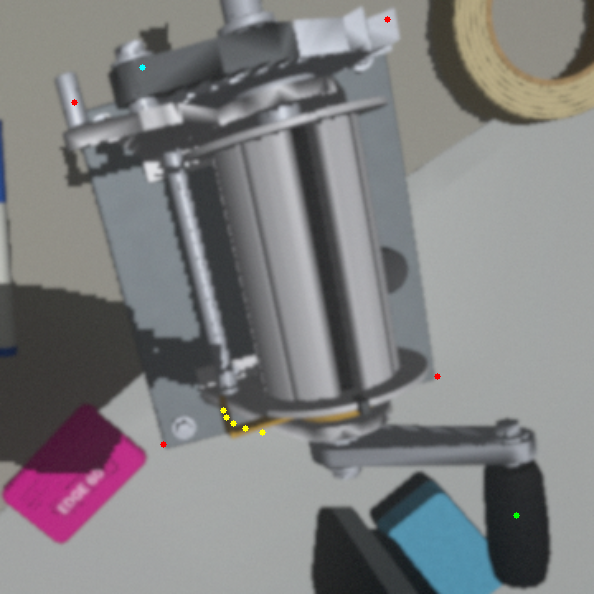

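The overlay agrees with the picture: plate corners, pivot and grip all land on their features. The brass strip has its elbow at (232,432). I will read the pointer angle from a closer view, going to the crank first.

View pics/ov_scene.png

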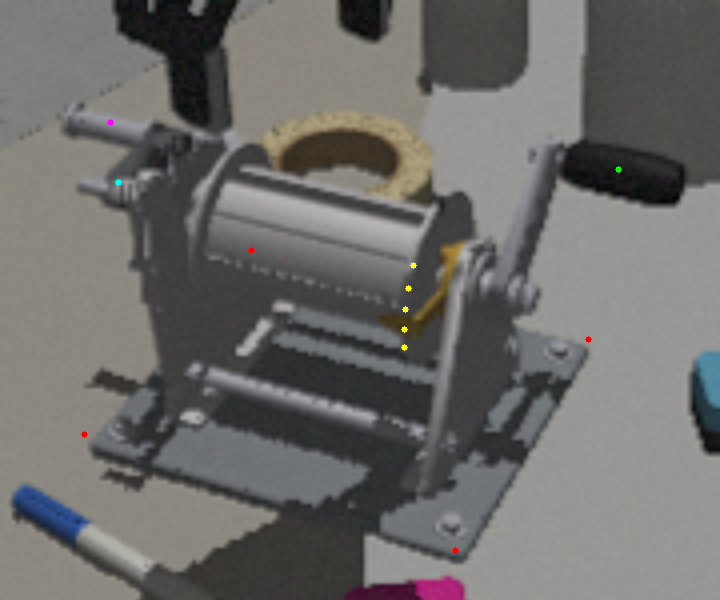

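```bash
cat > tgt.py <<'E'
from h import *
import sys
o=np.load("pose.npy")
def off(P,deg=False):
    st=read_state();w=wpts(P,o[:2],o[2])[0];Rm=R.from_quat(st["orientation"]).as_matrix()
    d=Rm.T@(w-st["tool_pos"]);wy=[-np.sin(o[2]),np.cos(o[2]),0]  # winder y in tool axes
    t=Rm.T@wy
    return (d*1000).round(1),"yawerr to put tool x along winder y",round(np.arctan2(t[1],t[0]),3)
if __name__=="__main__":
    P=eval(sys.argv[1]);print(off(P))
E
python3 tgt.py "[.057,-.121,.1357+.006+.06]"; python3 tgt.py "[.057,-.121,.1357+.006]"
```

```text
(array([-50.9, 164.6,  54. ]), 'yawerr to put tool x along winder y', np.float64(-0.254))
(array([-50.9, 164.7, 114. ]), 'yawerr to put tool x along winder y', np.float64(-0.254))
```

Scene crop: brass pointer arm runs down to about (425,320) and bends in to its tip at about (382,320). Triangulating that with the wrist view.

Run:
```python
from h import *
o=np.load("pose.npy");st=read_state();W=cam("wrist",st);S=cam("scene")
c,s=np.cos(o[2]),np.sin(o[2]);Q=np.array([[c,s,0],[-s,c,0],[0,0,1]])
loc=lambda p:Q@(np.asarray(p)-[o[0],o[1],0])
from scipy.optimize import brentq
def ang(C,px,r=.051):
    a,d=ray([px],C);a=loc(a);d=Q@d[0]
    f=lambda t:np.hypot(*(a+t*d-[0,0,.095])[[0,2]])-r
    ts=np.linspace(.1,1.6,6000);v=[f(t) for t in ts]
    for i in range(len(ts)-1):
        if v[i]*v[i+1]<0:
            p=a+brentq(f,ts[i],ts[i+1])*d;print(C is S,px,p.round(4),"ang",np.arctan2(-p[0],p[2]-.095).round(3))
for px in((315,260),(318,260),(325,260)):ang(S,px)
for px in((386,245),(390,262)):ang(W,px)
for w in((386,245),(390,262)):
  for sp in((315,260),(325,260)):
    p,e=tri(W,w,S,sp);p=loc(p);print(p.round(4),e.round(4),np.arctan2(-p[0],p[2]-.095).round(3),np.hypot(p[0],p[2]-.095).round(3))
```

```text
True (315, 260) [-0.0507 -0.048   0.1003] ang 1.466
True (315, 260) [ 0.0128 -0.0155  0.0456] ang -2.888
True (318, 260) [-0.0505 -0.0539  0.102 ] ang 1.433
True (318, 260) [ 0.0146 -0.0213  0.0461] ang -2.851
True (325, 260) [-0.0499 -0.0675  0.1057] ang 1.359
True (325, 260) [ 0.0186 -0.0348  0.0475] ang -2.769
False (386, 245) [-0.0506 -0.0528  0.1016] ang 1.441
False (386, 245) [-0.049  -0.0598  0.0808] ang 1.852
False (390, 262) [-0.0505 -0.0663  0.1022] ang 1.43
False (390, 262) [-0.0488 -0.0748  0.0802] ang 1.865
[-0.052  -0.0507  0.103 ] 0.004 1.417 0.053
[-0.0463 -0.0594  0.0977] 0.0125 1.514 0.046
[-0.0556 -0.0575  0.1105] 0.0136 1.3 0.058
[-0.0499 -0.0663  0.1048] 0.0024 1.378 0.051
```

Emit:
{"api": "move_arm", "payload": {
  "steps": [
    [[0,30,0],-0.127,-0.1],
    [[0,30,0],-0.127,-0.1],
    [[0,30,0],0,-0.1],
    [[0,30,0],0,-0.1],
    [[0,0,0],0,-0.1]
  ],
  "newtons": 40
}}

```text
time_s: 0.65
tool_pos: [0.6451, 0.0196, 0.2548]
orientation: [0.612, 0.791, 0.0, -0.0]
ft_force: [-0.7, 0.6, -1.5]
opening: 0.0471
gripper_force: 0.0
```

```bash
python3 tgt.py "[.057,-.121,.1357+.006]"
python3 - <<'E'
from h import *
o=np.load("pose.npy");st=read_state();W=cam("wrist",st);im=capture("wrist")
u=proj(wpts([[.057,-.121,.1357],[-.085,-.1,.008],[.057,-.149,.1357]],o[:2],o[2]),W);print(u)
for p in u: cv2.circle(im,tuple(int(t) for t in p),3,(255,0,0),-1)
cv2.imwrite("pics/w1.png",im[:,:,::-1])
E
```

```text
(array([-79.3,  25. , 113.1]), 'yawerr to put tool x along winder y', np.float64(0.001))
[[363.07530596 351.45414548]
 [211.10043385 261.9820166 ]
 [361.89694833 384.84886376]]
```

View pics/w1.png

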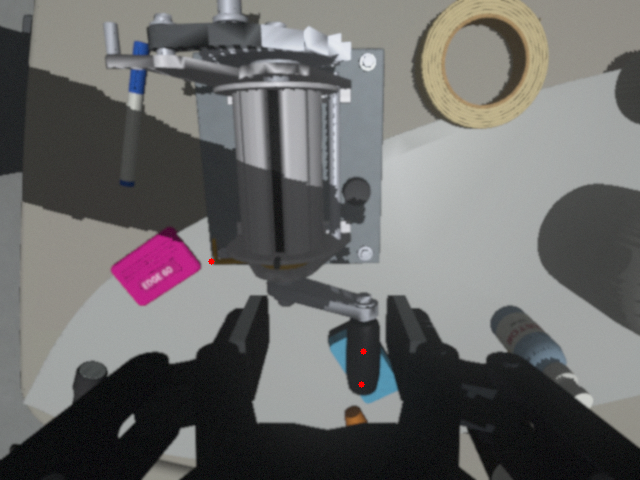

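The projected grip point (363,351) lies on the black grip, and the yaw is aligned. Descending on it.

Emit:
{"api": "move_arm", "payload": {
  "steps": [
    [[-40,12,0],0,-0.1],
    [[-39,13,0],0,-0.1],
    [[0,0,38],0,-0.1],
    [[0,0,38],0,-0.1],
    [[0,0,37],0,-0.1]
  ]
}}

```text
time_s: 1.2
tool_pos: [0.6859, -0.0519, 0.1422]
orientation: [0.612, 0.791, -0.0, -0.0]
ft_force: [-0.1, 0.1, 0.0]
opening: 0.047
gripper_force: 0.0
```

Emit:
{"api": "move_arm", "payload": {
  "steps": [
    [[0,0,0],0,-0.1],
    [[0,0,0],0,1],
    [[0,0,0],0,1],
    [[0,0,0],0,1],
    [[0,0,0],0,1]
  ]
}}

```text
time_s: 1.7
tool_pos: [0.6889, -0.0511, 0.1462]
orientation: [0.612, 0.791, 0.002, 0.002]
ft_force: [4.2, 2.4, 3.6]
opening: 0.0228
gripper_force: 40.5
```

```bash
python3 tgt.py "[.057,-.121,.1357+.006]"
```

```text
(array([0.1, 0.4, 4.5]), 'yawerr to put tool x along winder y', np.float64(0.0))
```

Emit:
{"api": "move_arm", "payload": {
  "steps": [
    [[0,1,2],0,1],
    [[0,2,3],0,1],
    [[0,2,3],0,1],
    [[0,1,3],0,1],
    [[0,0,0],0,1]
  ]
}}

```text
time_s: 2.2
tool_pos: [0.695, -0.0494, 0.1356]
orientation: [0.612, 0.791, 0.002, 0.002]
ft_force: [3.7, 3.2, 6.5]
opening: 0.0225
gripper_force: 40.9
```

```bash
python3 tgt.py "[.0639,-.121,.1236+.006]"
```

```text
(array([0.1, 1. , 6. ]), 'yawerr to put tool x along winder y', np.float64(0.001))
```

Emit:
{"api": "move_arm", "payload": {
  "steps": [
    [[0,1,3],0,1],
    [[0,0,0],0,1],
    [[0,0,0],0,-0.1],
    [[0,0,0],0,-0.1],
    [[0,0,0],0,-0.1]
  ]
}}

```text
time_s: 2.7
tool_pos: [0.6934, -0.0498, 0.1296]
orientation: [0.612, 0.791, -0.0, -0.0]
ft_force: [-0.6, 0.7, 0.1]
opening: 0.047
gripper_force: 0.0
```

Emit:
{"api": "move_arm", "payload": {
  "steps": [
    [[0,0,-40],0,-0.1],
    [[0,0,-40],0,0.2],
    [[0,0,-30],0,0.2],
    [[40,-20,0],0,0.2],
    [[40,-20,0],0,0.2]
  ]
}}

```text
time_s: 3.2
tool_pos: [0.635, 0.0175, 0.2401]
orientation: [0.613, 0.79, 0.0, 0.001]
ft_force: [0.1, 0.7, -0.6]
opening: 0.0341
gripper_force: 0.0
```

```bash
python3 tgt.py "[-.017,.112,.147+.006]";python3 - <<'E'
from h import *
o=np.load("pose.npy");st=read_state();W=cam("wrist",st);im=capture("wrist")
a=.95+np.array([0,.1,.2,.3]);P=np.c_[.07*np.sin(a),0*a-.121,.095+.07*np.cos(a)]
P=np.r_[P,[[-.017,.088,.147],[-.017,.133,.147]]]
for p in proj(wpts(P,o[:2],o[2]),W): cv2.circle(im,tuple(int(t) for t in p),2,(255,0,0),-1);print(p.round())
cv2.imwrite("pics/w2.png",im[:,:,::-1])
E
```

```text
(array([153.2, -39.2,  86.9]), 'yawerr to put tool x along winder y', np.float64(-0.002))
[380. 364.]
[385. 359.]
[388. 354.]
[390. 348.]
[248.   8.]
[244. -94.]
```

View pics/w2.png

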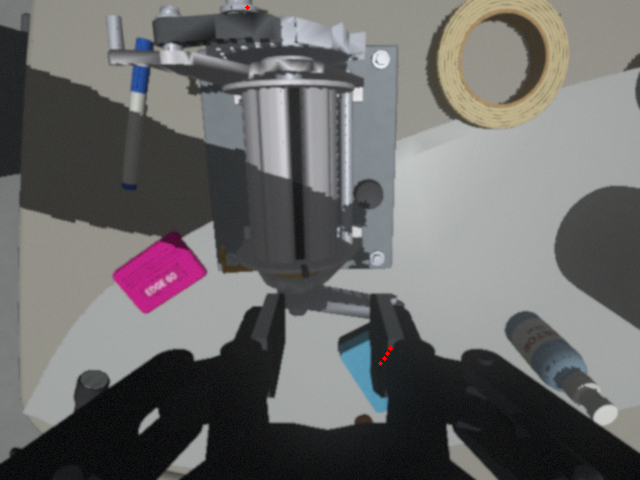

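The drum slot has moved forward (298 against the drum centre 290). The pin base is around (240,5), about 4 mm towards the robot from prediction. Going above it and checking.

Emit:
{"api": "move_arm", "payload": {
  "steps": [
    [[40,-11,0],0,0.2],
    [[40,-11,0],0,0.2],
    [[33,-10,0],0,0.2],
    [[0,-5,20],0,0.2],
    [[0,0,0],0,0.2]
  ],
  "newtons": 20
}}

```text
time_s: 3.75
tool_pos: [0.5686, 0.1184, 0.2176]
orientation: [0.611, 0.791, -0.001, -0.001]
ft_force: [-0.6, -0.2, 1.0]
opening: 0.0341
gripper_force: 0.0
```

```bash
python3 tgt.py "[-.017,.112,.147+.006]";python3 - <<'E'
from h import *
o=np.load("pose.npy");st=read_state();W=cam("wrist",st);im=capture("wrist")
P=np.array([[-.017,.1,.147],[-.017,.112,.147],[-.017,.133,.147],[-.055,.082,.143]])
for p in proj(wpts(P,o[:2],o[2]),W): cv2.circle(im,tuple(int(t) for t in p),3,(255,0,0),-1);print(p.round())
cv2.imwrite("pics/w3.png",im[:,:,::-1])
E
```

```text
(array([38.9,  0.6, 64.7]), 'yawerr to put tool x along winder y', np.float64(0.001))
[329. 220.]
[329. 196.]
[329. 153.]
[256. 252.]
```

View pics/w3.png

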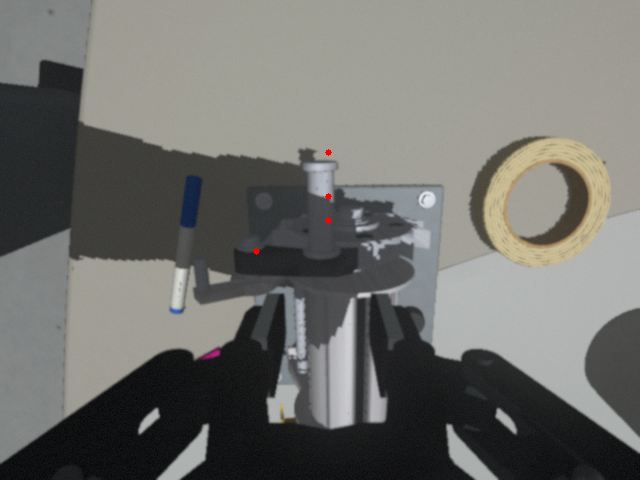

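Pin seen at column 319, from 163 to 255, against prediction 329: correct by −5 mm in tool y and −4 mm in tool x, then grasp.

Emit:
{"api": "move_arm", "payload": {
  "steps": [
    [[35,-4.5,0],0,0.2],
    [[0,0,25],0,0.2],
    [[0,0,25],0,0.2],
    [[0,0,11],0,0.2],
    [[0,0,0],0,0.2]
  ]
}}

```text
time_s: 4.3
tool_pos: [0.5572, 0.1499, 0.1574]
orientation: [0.612, 0.791, -0.001, -0.001]
ft_force: [0.5, -1.0, 0.7]
opening: 0.034
gripper_force: 0.0
```

Emit:
{"api": "move_arm", "payload": {
  "steps": [
    [[0,0,0],0,1],
    [[0,0,0],0,1],
    [[0,0,0],0,1],
    [[0,0,0],0,1]
  ]
}}

```text
time_s: 4.7
tool_pos: [0.557, 0.15, 0.1593]
orientation: [0.612, 0.791, -0.001, 0.0]
ft_force: [-4.9, -2.9, 2.3]
opening: 0.0122
gripper_force: 20.7
```

Emit:
{"api": "move_arm", "payload": {
  "steps": [
    [[0,0,-2],0,1],
    [[0,-0.5,-2],0,1]
  ]
}}

```text
time_s: 4.9
tool_pos: [0.5563, 0.1498, 0.1625]
orientation: [0.612, 0.791, -0.001, -0.0]
ft_force: [-4.1, -3.7, -6.4]
opening: 0.012
gripper_force: 19.8
```

Emit:
{"api": "move_arm", "payload": {
  "steps": [
    [[0,-0.5,-2],0,1],
    [[0,-1,-1.5],0,1]
  ]
}}

```text
time_s: 5.1
tool_pos: [0.5553, 0.1496, 0.166]
orientation: [0.612, 0.791, -0.001, 0.0]
ft_force: [-1.6, -3.4, -6.4]
opening: 0.0118
gripper_force: 19.7
```

Emit:
{"api": "move_arm", "payload": {
  "steps": [
    [[0,-2,-4],0,1],
    [[0,-3,-5],0,1],
    [[0,-4,-4.5],0,1],
    [[0,-4,-4],0,1]
  ]
}}

```text
time_s: 5.5
tool_pos: [0.5444, 0.1467, 0.1847]
orientation: [0.612, 0.791, 0.001, 0.002]
ft_force: [3.6, -3.1, -4.1]
opening: 0.0119
gripper_force: 19.4
```

Emit:
{"api": "move_arm", "payload": {
  "steps": [
    [[0,-5,-3.2],0,1],
    [[0,-5,-2.4],0,1],
    [[0,-5.5,-1.6],0,1],
    [[0,-5.5,-0.8],0,1],
    [[0,-5.5,0],0,1]
  ]
}}

```text
time_s: 6.0
tool_pos: [0.521, 0.1408, 0.1947]
orientation: [0.612, 0.791, 0.004, 0.003]
ft_force: [4.7, -1.8, 6.0]
opening: 0.0121
gripper_force: 19.9
```

Emit:
{"api": "move_arm", "payload": {
  "steps": [
    [[0,-5.5,1],0,1],
    [[0,-5.3,2],0,1],
    [[0,-5,2.4],0,1]
  ]
}}

```text
time_s: 6.3
tool_pos: [0.5045, 0.1365, 0.1885]
orientation: [0.612, 0.791, 0.003, 0.003]
ft_force: [3.1, -2.3, 2.8]
opening: 0.0122
gripper_force: 20.7
```

Emit:
{"api": "move_arm", "payload": {
  "steps": [
    [[0,-4,2.8],0,1],
    [[0,0,0],0,0.6],
    [[0,0,0],0,0.2],
    [[0,0,0],0,0.2]
  ]
}}

```text
time_s: 6.7
tool_pos: [0.4982, 0.1356, 0.1833]
orientation: [0.612, 0.791, 0.0, -0.0]
ft_force: [-0.3, 0.1, -0.5]
opening: 0.0342
gripper_force: 0.0
```

Emit:
{"api": "move_arm", "payload": {
  "steps": [
    [[0,0,-25],0,0.2],
    [[0,0,-30],0,0.2],
    [[0,0,0],0,-0.1],
    [[0,0,0],0,-0.1]
  ]
}}

```text
time_s: 7.1
tool_pos: [0.4985, 0.1355, 0.2384]
orientation: [0.612, 0.791, 0.0, 0.0]
ft_force: [0.2, -0.7, -0.6]
opening: 0.0468
gripper_force: 0.0
```

```bash
python3 tgt.py "[.07*np.sin(1.17),-.121,.095+.07*np.cos(1.17)+.006]";python3 - <<'E'
from h import *
o=np.load("pose.npy");st=read_state();W=cam("wrist",st);im=capture("wrist");im2=capture("scene")
I=np.hstack([cv2.resize(im,(400,300)),cv2.resize(im2[160:340,200:440],(400,300))])
cv2.imwrite("pics/w4.png",I[:,:,::-1])
E
```

```text
(array([-228.3,  145.1,  110.3]), 'yawerr to put tool x along winder y', np.float64(-0.0))
```

View pics/w4.png

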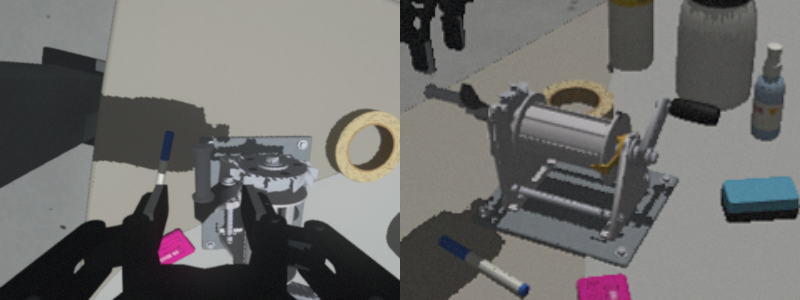

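Pawl stands thrown back: pin at (203,175) in the left half, pawl pointing toward the robot at (450,97) in the right half. Back to the crank.

Emit:
{"api": "move_arm", "payload": {
  "steps": [
    [[-46,29,0],0,-0.1],
    [[-46,29,0],0,-0.1],
    [[-46,29,0],0,-0.1],
    [[-45,29,0],0,-0.1],
    [[-45,29,0],0,-0.1]
  ],
  "newtons": 50
}}

```text
time_s: 7.7
tool_pos: [0.6817, -0.0367, 0.2368]
orientation: [0.612, 0.791, -0.0, -0.001]
ft_force: [0.5, 0.3, 0.4]
opening: 0.047
gripper_force: 0.0
```

```bash
python3 tgt.py "[.07*np.sin(1.17),-.121,.095+.07*np.cos(1.17)+.006]";python3 - <<'E'
from h import *
o=np.load("pose.npy");st=read_state();W=cam("wrist",st);im=capture("wrist")
a=np.array([1.0,1.17,1.35]);P=np.c_[.07*np.sin(a),0*a-.121,.095+.07*np.cos(a)]
for p in proj(wpts(P,o[:2],o[2]),W): cv2.circle(im,tuple(int(t) for t in p),2,(255,0,0),-1);print(p.round())
cv2.imwrite("pics/w5.png",im[:,:,::-1])
E
```

```text
(array([-15.7,  11.4, 108.4]), 'yawerr to put tool x along winder y', np.float64(-0.0))
[337. 275.]
[345. 269.]
[350. 263.]
```

View pics/w5.png

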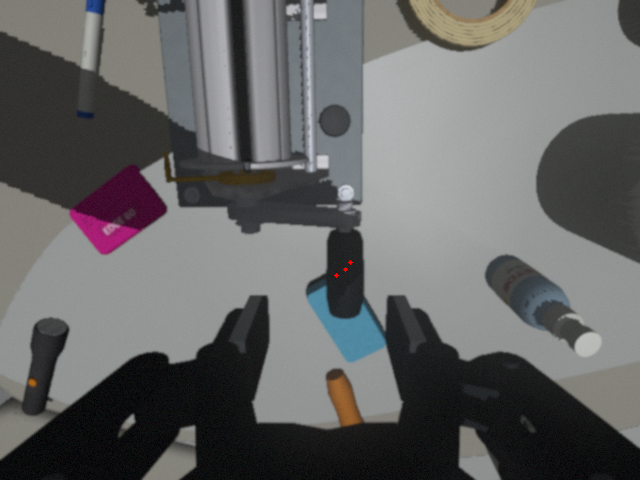

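The grip lies at (345,272), exactly on the 1.17 rad lean prediction, so the drum is at about −0.2. Descend and grasp.

Emit:
{"api": "move_arm", "payload": {
  "steps": [
    [[0,0,36],0,-0.1],
    [[0,0,36],0,-0.1],
    [[0,0,36],0,-0.1],
    [[0,0,0],0,1],
    [[0,0,0],0,1]
  ]
}}

```text
time_s: 8.25
tool_pos: [0.6854, -0.0341, 0.13]
orientation: [0.611, 0.791, 0.004, 0.003]
ft_force: [12.5, 3.7, 0.2]
opening: 0.0228
gripper_force: 48.9
```

Emit:
{"api": "move_arm", "payload": {
  "steps": [
    [[0,0,0],0,1],
    [[0,0,0],0,1]
  ]
}}

```text
time_s: 8.45
tool_pos: [0.6849, -0.0343, 0.1306]
orientation: [0.611, 0.791, 0.003, 0.003]
ft_force: [15.0, 5.1, 0.2]
opening: 0.0229
gripper_force: 48.9
```

```bash
python3 tgt.py "[.07*np.sin(1.17),-.121,.095+.07*np.cos(1.17)+.006]"
```

```text
(array([-17.1,   7.5,   2.4]), 'yawerr to put tool x along winder y', np.float64(0.001))
```

The rows lagged, so I hold the grip 16 mm too near the crank arm. Reopen, shift and regrip.

Emit:
{"api": "move_arm", "payload": {
  "steps": [
    [[0,0,0],0,0],
    [[0,5,0],0,0],
    [[-8,2,0],0,0],
    [[-8,0,0],0,0],
    [[0,0,0],0,0]
  ]
}}

```text
time_s: 8.95
tool_pos: [0.6919, -0.0505, 0.1297]
orientation: [0.612, 0.791, -0.0, -0.0]
ft_force: [-0.8, -0.2, 0.7]
opening: 0.0425
gripper_force: 0.0
```

Emit:
{"api": "move_arm", "payload": {
  "steps": [
    [[0,0,0],0,1],
    [[0,0,0],0,1],
    [[0,0,0],0,1]
  ]
}}

```text
time_s: 9.25
tool_pos: [0.6905, -0.0496, 0.1296]
orientation: [0.612, 0.791, -0.001, -0.001]
ft_force: [-3.9, -4.2, -1.6]
opening: 0.0226
gripper_force: 48.9
```

```bash
python3 tgt.py "[.07*np.sin(1.17),-.121,.095+.07*np.cos(1.17)+.006]"
```

```text
(array([-0.9,  6. ,  1.3]), 'yawerr to put tool x along winder y', np.float64(-0.001))
```

Emit:
{"api": "move_arm", "payload": {
  "steps": [
    [[0,-3.5,-6],0,1],
    [[0,-3.8,-5.7],0,1],
    [[0,-4.3,-5.4],0,1],
    [[0,-4.7,-5],0,1],
    [[0,0,0],0,1]
  ]
}}

```text
time_s: 9.75
tool_pos: [0.6718, -0.0546, 0.1493]
orientation: [0.612, 0.791, -0.004, -0.003]
ft_force: [-9.0, -9.5, -13.1]
opening: 0.0226
gripper_force: 51.3
```

```bash
python3 tgt.py "[0,-.121,.095]"
```

```text
(array([ -0.8, -38.7,  54.7]), 'yawerr to put tool x along winder y', np.float64(-0.002))
```

Emit:
{"api": "move_arm", "payload": {
  "steps": [
    [[0,-6,-1.5],0,1],
    [[0,-6.5,-2],0,1],
    [[0,-6.7,-2.3],0,1],
    [[0,-6.7,-1.8],0,1],
    [[0,0,0],0,1]
  ]
}}

```text
time_s: 10.25
tool_pos: [0.6502, -0.0606, 0.1591]
orientation: [0.612, 0.791, -0.001, 0.0]
ft_force: [0.9, -6.9, -9.2]
opening: 0.023
gripper_force: 51.5
```

```bash
python3 tgt.py "[0,-.121,.095]"
```

```text
(array([ -0.3, -16.6,  64.1]), 'yawerr to put tool x along winder y', np.float64(-0.001))
```

Emit:
{"api": "move_arm", "payload": {
  "steps": [
    [[0,-7,0],0,1],
    [[0,-7,0.4],0,1],
    [[0,-8,0.5],0,1],
    [[0,-8,1],0,1],
    [[0,-6,1.5],0,1]
  ]
}}

```text
time_s: 10.75
tool_pos: [0.6192, -0.0692, 0.1591]
orientation: [0.612, 0.791, 0.002, 0.004]
ft_force: [8.6, -1.9, 8.0]
opening: 0.0227
gripper_force: 53.0
```

Emit:
{"api": "move_arm", "payload": {
  "steps": [
    [[0,-5,1.5],0,1],
    [[0,0,0],0,1]
  ]
}}

```text
time_s: 10.95
tool_pos: [0.6136, -0.0707, 0.1575]
orientation: [0.612, 0.791, 0.001, 0.003]
ft_force: [4.8, -3.5, 8.4]
opening: 0.0226
gripper_force: 53.1
```

```bash
python3 tgt.py "[0,-.121,.095]"
```

```text
(array([ 0.5, 20.9, 62.6]), 'yawerr to put tool x along winder y', np.float64(-0.0))
```

Emit:
{"api": "move_arm", "payload": {
  "steps": [
    [[0,-5.5,1.2],0,1],
    [[0,-5,1.5],0,1],
    [[0,0,0],0,1]
  ]
}}

```text
time_s: 11.25
tool_pos: [0.6037, -0.0734, 0.1536]
orientation: [0.612, 0.791, 0.001, 0.003]
ft_force: [8.8, -3.9, -3.8]
opening: 0.0226
gripper_force: 52.1
```

```bash
python3 tgt.py "[0,-.121,.095]"
```

```text
(array([ 0.5, 31.1, 58.8]), 'yawerr to put tool x along winder y', np.float64(-0.0))
```

Drum at about 1.41 rad, just short of 1.571. Release and go to the pawl pin.

Emit:
{"api": "move_arm", "payload": {
  "steps": [
    [[0,0,0],0,0],
    [[0,0,0],0,0],
    [[0,0,-40],0,0],
    [[0,0,-40],0,0],
    [[0,0,-10],0,0.2]
  ],
  "newtons": 20
}}

```text
time_s: 11.75
tool_pos: [0.6026, -0.0726, 0.2467]
orientation: [0.612, 0.791, 0.001, 0.003]
ft_force: [0.8, -0.0, -0.4]
opening: 0.0342
gripper_force: 0.0
```

Emit:
{"api": "move_arm", "payload": {
  "steps": [
    [[40,-10,0],0,0.2],
    [[40,-10,0],0,0.2],
    [[40,-10,0],0,0.2],
    [[40,-10,0],0,0.2],
    [[40,-10,0],0,0.2]
  ]
}}

```text
time_s: 12.25
tool_pos: [0.501, 0.1099, 0.2419]
orientation: [0.612, 0.791, -0.0, -0.0]
ft_force: [0.1, 0.3, -0.8]
opening: 0.034
gripper_force: 0.0
```

Emit:
{"api": "move_arm", "payload": {
  "steps": [
    [[20,-1,0],0,0.2],
    [[0,0,0],0,0.2]
  ]
}}

```text
time_s: 12.45
tool_pos: [0.4949, 0.1299, 0.2422]
orientation: [0.611, 0.792, -0.0, -0.001]
ft_force: [-0.3, 0.1, 0.9]
opening: 0.0342
gripper_force: 0.0
```

```bash
cat > t2.py <<'E'
from h import *
import sys
st=read_state();w=np.array(eval(sys.argv[1]));print((R.from_quat(st["orientation"]).as_matrix().T@(w-st["tool_pos"])*1000).round(1))
E
python3 t2.py "[.4970,.1353,.1805]"
cat > grip.py <<'E'
from h import *
o=np.load("pose.npy");S=cam("scene");im=capture("scene");cv2.imwrite("pics/s_late.png",im[:,:,::-1])
h=cv2.cvtColor(im,cv2.COLOR_RGB2HSV)
m=cv2.inRange(h,(10,110,60),(30,255,255));m[:, :300]=0;m[:,360:]=0;m[:220]=0;m[300:]=0
y,x=np.nonzero(m);print("brass",list(zip(x,y))[:60])
m=cv2.inRange(h,(0,0,0),(179,255,45));a=np.array([.4,.46,.52])
pr=proj(wpts(np.c_[-.07*np.sin(a),0*a-.121,.095+.07*np.cos(a)],o[:2],o[2]),S);print("pred",pr.round(1).tolist())
n,l,s,c=cv2.connectedComponentsWithStats(m)
for i in range(1,n):
    if s[i,4]>60 and np.hypot(*(c[i]-pr[1]))<40: print(s[i],c[i])
E
python3 grip.py
```

```text
[ 4.7  3.4 61.7]
brass [(np.int64(318), np.int64(223)), (np.int64(331), np.int64(241)), (np.int64(332), np.int64(241)), (np.int64(333), np.int64(241)), (np.int64(334), np.int64(241)), (np.int64(335), np.int64(241)), (np.int64(330), np.int64(242)), (np.int64(331), np.int64(242)), (np.int64(332), np.int64(242)), (np.int64(333), np.int64(242)), (np.int64(334), np.int64(242)), (np.int64(330), np.int64(243)), (np.int64(331), np.int64(243)), (np.int64(332), np.int64(243)), (np.int64(333), np.int64(243)), (np.int64(330), np.int64(244)), (np.int64(331), np.int64(244)), (np.int64(332), np.int64(244)), (np.int64(333), np.int64(244)), (np.int64(331), np.int64(245)), (np.int64(332), np.int64(245)), (np.int64(333), np.int64(245)), (np.int64(331), np.int64(246)), (np.int64(332), np.int64(246)), (np.int64(333), np.int64(246)), (np.int64(332), np.int64(247)), (np.int64(331), np.int64(248)), (np.int64(332), np.int64(248)), (np.int64(331), np.int64(249)), (np.int64(332), np.int64(249)), (np.int64(330), np.int64(250)), (np.int64(331), np.int64(250)), (np.int64(330), np.int64(251)), (np.int64(331), np.i
[... 247 characters left out ...]
30), np.int64(254)), (np.int64(327), np.int64(255)), (np.int64(328), np.int64(255)), (np.int64(329), np.int64(255)), (np.int64(326), np.int64(256)), (np.int64(327), np.int64(256)), (np.int64(328), np.int64(256)), (np.int64(326), np.int64(257)), (np.int64(327), np.int64(257)), (np.int64(328), np.int64(257)), (np.int64(329), np.int64(257)), (np.int64(324), np.int64(258)), (np.int64(325), np.int64(258)), (np.int64(326), np.int64(258)), (np.int64(330), np.int64(258)), (np.int64(315), np.int64(259)), (np.int64(316), np.int64(259)), (np.int64(317), np.int64(259)), (np.int64(318), np.int64(259))]
pred [[358.4, 235.3], [357.5, 237.4], [356.7, 239.4]]
[342 230  34  18 391] [358.31202046 238.27109974]
```

The scene mask puts the grip at (358,238), which matches a drum angle of about 1.43, and the brass tip at (315,259). Grasp the pin.

Emit:
{"api": "move_arm", "payload": {
  "steps": [
    [[5,3,0],0,0.2],
    [[0,0,30],0,0.2],
    [[0,0,30],0,0.2],
    [[0,0,1],0,0.2],
    [[0,0,0],0,0.2]
  ]
}}

```text
time_s: 13.0
tool_pos: [0.4983, 0.1326, 0.1813]
orientation: [0.612, 0.791, -0.0, -0.0]
ft_force: [0.6, 0.2, 1.5]
opening: 0.0344
gripper_force: 0.0
```

Emit:
{"api": "move_arm", "payload": {
  "steps": [
    [[0,0,0],0,1],
    [[0,0,0],0,1],
    [[0,0,0],0,1]
  ]
}}

```text
time_s: 13.3
tool_pos: [0.499, 0.1331, 0.1825]
orientation: [0.612, 0.791, 0.001, 0.001]
ft_force: [-0.3, -0.9, 4.8]
opening: 0.0121
gripper_force: 20.2
```

Emit:
{"api": "move_arm", "payload": {
  "steps": [
    [[0,4,-2.6],0,1],
    [[0,5,-2.3],0,1],
    [[0,5,-1.3],0,1],
    [[0,5.5,-0.7],0,1],
    [[0,5.7,-0.1],0,1]
  ]
}}

```text
time_s: 13.8
tool_pos: [0.522, 0.1396, 0.1886]
orientation: [0.612, 0.791, -0.001, -0.0]
ft_force: [-4.2, -0.9, 3.9]
opening: 0.0122
gripper_force: 20.9
```

Emit:
{"api": "move_arm", "payload": {
  "steps": [
    [[0,5.6,0.8],0,1],
    [[0,5.5,1.7],0,1],
    [[0,5.2,2.5],0,1],
    [[0,4.7,3.2],0,1],
    [[0,0,0],0,1]
  ]
}}

```text
time_s: 14.3
tool_pos: [0.5435, 0.1452, 0.1794]
orientation: [0.612, 0.791, 0.0, -0.0]
ft_force: [-0.7, 1.5, 0.4]
opening: 0.0125
gripper_force: 21.0
```

Emit:
{"api": "move_arm", "payload": {
  "steps": [
    [[0,4.2,4],0,1],
    [[0,3.6,4.3],0,1],
    [[0,2.5,4.2],0,1],
    [[0,1.9,4.3],0,1],
    [[0,0,0],0,1]
  ]
}}

```text
time_s: 14.8
tool_pos: [0.5546, 0.1481, 0.1624]
orientation: [0.612, 0.791, -0.0, -0.0]
ft_force: [-3.6, 2.7, -1.9]
opening: 0.0124
gripper_force: 22.1
```

Emit:
{"api": "move_arm", "payload": {
  "steps": [
    [[0,0.7,2],0,1],
    [[0,0.5,2],0,1],
    [[0,0,0],0,1]
  ]
}}

```text
time_s: 15.1
tool_pos: [0.5557, 0.1484, 0.1591]
orientation: [0.612, 0.791, 0.0, -0.0]
ft_force: [-4.1, 3.5, 2.0]
opening: 0.0121
gripper_force: 22.4
```

Emit:
{"api": "move_arm", "payload": {
  "steps": [
    [[0,0.3,1.5],0,1],
    [[0,0,0],0,1]
  ]
}}

```text
time_s: 15.3
tool_pos: [0.5561, 0.1485, 0.1578]
orientation: [0.612, 0.791, 0.0, -0.0]
ft_force: [-2.8, 3.7, 0.8]
opening: 0.0121
gripper_force: 22.5
```

Emit:
{"api": "move_arm", "payload": {
  "steps": [
    [[0,0.2,1.2],0,1],
    [[0,0,0],0,1]
  ]
}}

```text
time_s: 15.5
tool_pos: [0.5564, 0.1486, 0.1567]
orientation: [0.612, 0.791, 0.0, 0.0]
ft_force: [-3.7, 3.4, 1.3]
opening: 0.012
gripper_force: 22.6
```

Emit:
{"api": "move_arm", "payload": {
  "steps": [
    [[0,0.2,1.2],0,1],
    [[0,0,0],0,1]
  ]
}}

```text
time_s: 15.7
tool_pos: [0.5567, 0.1487, 0.1556]
orientation: [0.612, 0.791, 0.0, 0.0]
ft_force: [-3.6, 3.1, 2.9]
opening: 0.0119
gripper_force: 22.7
```

Emit:
{"api": "move_arm", "payload": {
  "steps": [
    [[0,0,1.2],0,1],
    [[0,0,0],0,1]
  ]
}}

```text
time_s: 15.9
tool_pos: [0.5569, 0.1487, 0.1544]
orientation: [0.612, 0.791, 0.001, 0.0]
ft_force: [-3.0, 4.1, 1.8]
opening: 0.0119
gripper_force: 22.8
```

Emit:
{"api": "move_arm", "payload": {
  "steps": [
    [[0,0,1.2],0,1],
    [[0,0,0],0,1]
  ]
}}

```text
time_s: 16.1
tool_pos: [0.5571, 0.1488, 0.1533]
orientation: [0.612, 0.791, 0.001, 0.0]
ft_force: [-1.8, 4.3, 2.1]
opening: 0.0119
gripper_force: 22.9
```

Emit:
{"api": "move_arm", "payload": {
  "steps": [
    [[0,0,1.2],0,1],
    [[0,0,0],0,1]
  ]
}}

```text
time_s: 16.3
tool_pos: [0.5573, 0.1488, 0.1522]
orientation: [0.612, 0.791, 0.001, 0.0]
ft_force: [-0.8, 5.1, 0.8]
opening: 0.0123
gripper_force: 22.9
```

Emit:
{"api": "move_arm", "payload": {
  "steps": [
    [[0,0,1.2],0,1],
    [[0,0,0],0,1]
  ]
}}

```text
time_s: 16.5
tool_pos: [0.5574, 0.1488, 0.1515]
orientation: [0.612, 0.791, 0.001, 0.001]
ft_force: [-3.3, 4.5, 6.1]
opening: 0.0122
gripper_force: 23.4
```

Emit:
{"api": "move_arm", "payload": {
  "steps": [
    [[0,0,0],0,0.6],
    [[0,0,0],0,0.2],
    [[0,0,-35],0,0.2],
    [[0,0,-40],0,0.2],
    [[0,0,-20],0,0.2]
  ],
  "newtons": 50
}}

```text
time_s: 17.0
tool_pos: [0.5579, 0.1481, 0.2486]
orientation: [0.612, 0.791, 0.001, 0.002]
ft_force: [1.1, -0.0, -0.3]
opening: 0.0339
gripper_force: 0.0
```

Emit:
{"api": "move_arm", "payload": {
  "steps": [
    [[-40,-2,0],0,0],
    [[-40,-2,0],0,0],
    [[-40,-2,0],0,0],
    [[-40,-2,0],0,0],
    [[-40,-2,0],0,0]
  ]
}}

```text
time_s: 17.5
tool_pos: [0.5974, -0.0499, 0.2456]
orientation: [0.612, 0.791, -0.0, 0.001]
ft_force: [0.6, 0.2, -0.1]
opening: 0.0429
gripper_force: 0.0
```

Emit:
{"api": "move_arm", "payload": {
  "steps": [
    [[-26,0,0],0,0],
    [[0,0,0],0,0],
    [[0,0,0],0,0]
  ]
}}

```text
time_s: 17.8
tool_pos: [0.6036, -0.0735, 0.2453]
orientation: [0.612, 0.79, -0.0, -0.0]
ft_force: [-0.3, 0.7, -1.0]
opening: 0.0427
gripper_force: 0.0
```

```bash
python3 t2.py "[.6037,-.0734,.1536]"
python3 - <<'E'
from h import *
o=np.load("pose.npy");S=cam("scene")
im=capture("scene");cv2.imwrite("pics/s3.png",im[:,:,::-1])
a=cv2.imread("pics/scene0.png").astype(int);b=im[:,:,::-1].astype(int)
A=np.array([0,.15,2.1])+.105
for p in proj(wpts(np.c_[-.055+.0382*np.cos(A),0*A+.133,.143+.0382*np.sin(A)],o[:2],o[2]),S):print(p.round(1))
g=im.mean(2)[200:225,220:275]
print(g.astype(int)[:, ::3])
print(a.mean(2)[200:225,220:275].astype(int)[:, ::3])
E
```

```text
[ 0.1  0.2 91.7]
[237.4 208.1]
[236.7 205.8]
[216.9 211.5]
[[127 123 125 123 122 121 121 122 125 125 122 129 134 132 127 131 132 131
  134]
 [125 127 121 127 123 126 120 123 123 114 122 133 131 129 129 129 131 131
  132]
 [124 122 124 124 121 124 124 122 126  98 131 130 129 132 130 132 130 131
  133]
 [123 126 127 122 121 121 121 120 124 135 132 131 128 132 130 131 128 129
  130]
 [115 126 122 120 124 120 126 122 125 132 130 133 132 133 134 132 132 132
  130]
 [112 125 121 120 122 117 133 127 129 130 131 130 130 131 132 134 129 131
  131]
 [120 124 121 120 123 116 123 139 133 130 131 133 131 127 133 129 129 133
  129]
 [125 126 121 126 124 100 129 150 135 140 128 132 128 134 132 132 131 127
  133]
 [125 124 123 124 127  93 116 133 112 153 139 135 141 122 134 132 130 115
  129]
 [121 126 125 125 125  95  92 116 132 148 153 146 165  80 121 123 132  83
   87]
 [116 122 121 125 123  98  73  90 111 128 143 151 129  38  68  90 122  84
   68]
 [121 122 121 109 136  91  59  62  82 106 123 140  86  54  71  73  73  78
   72]
 [122 124 125  94 132 114  66  72  64  80 101 117  81  69  86  49  68
[... 2310 characters left out ...]
 136 136 127  98  68  71  72  56  52  88  51
   54]
 [127 132 130 131 130 134 136 135 132 134 141  88  62  36  51  51  94  59
   61]
 [135 132 133 132 133 132 132 134 132 129 134  80  63  38  64  43  61  62
   56]
 [135 135 133 128 133 134 133 131 136 135 119  80  58  35  80  56  70  59
   69]
 [131 135 133 132 134 132 135 134 132 133  89  79  50  39  79  59  61  62
  123]
 [132 135 132 128 131 134 134 134 136 129  76  75  51  31 101  65  58  58
  161]
 [134 130 136 132 130 133 134 133 133 109  78  65 104  82 121  60  61  59
  136]
 [135 134 133 131 130 132 132 134 131  89  70  50 179 124  99  58  58  63
  105]
 [133 133 135 135 134 136 136 144 138  80 102  85 174  57  61  57  58 108
   75]]
```

Pin is back down, about one row higher than at the start, so the pawl is resting on a tooth's back. Now grip the crank and lean back.

Emit:
{"api": "move_arm", "payload": {
  "steps": [
    [[0,0,31],0,0],
    [[0,0,31],0,0],
    [[0,0,30],0,0],
    [[0,0,0],0,0],
    [[0,0,0],0,1]
  ]
}}

```text
time_s: 18.35
tool_pos: [0.6035, -0.0719, 0.1541]
orientation: [0.611, 0.791, -0.0, -0.0]
ft_force: [0.5, -0.3, 0.9]
opening: 0.0294
gripper_force: 0.0
```

Emit:
{"api": "move_arm", "payload": {
  "steps": [
    [[0,0,0],0,1],
    [[0,0,0],0,1],
    [[0,0,0],0,1]
  ]
}}

```text
time_s: 18.65
tool_pos: [0.6039, -0.0723, 0.155]
orientation: [0.612, 0.791, 0.001, 0.0]
ft_force: [-3.8, 3.2, 5.4]
opening: 0.0226
gripper_force: 49.4
```

Emit:
{"api": "move_arm", "payload": {
  "steps": [
    [[0,-1.5,0.8],0,1],
    [[0,-1.5,0.8],0,1],
    [[0,-1.5,0.9],0,1]
  ]
}}

```text
time_s: 18.95
tool_pos: [0.6019, -0.0729, 0.1538]
orientation: [0.611, 0.791, 0.003, 0.002]
ft_force: [1.8, 8.3, 11.1]
opening: 0.023
gripper_force: 50.0
```

```bash
python3 tgt.py "[0,-.121,.095]"
```

```text
(array([-0.6, 32.7, 59.1]), 'yawerr to put tool x along winder y', np.float64(0.001))
```

Emit:
{"api": "move_arm", "payload": {
  "steps": [
    [[0,-1.5,0.8],0,1],
    [[0,-1.5,0.8],0,1],
    [[0,-1.5,0.9],0,1]
  ]
}}

```text
time_s: 19.25
tool_pos: [0.5975, -0.0741, 0.1512]
orientation: [0.611, 0.791, 0.003, 0.002]
ft_force: [2.1, 7.9, 9.1]
opening: 0.0229
gripper_force: 49.9
```

Emit:
{"api": "move_arm", "payload": {
  "steps": [
    [[0,-1,0.6],0,1],
    [[0,-1,0.6],0,1]
  ]
}}

```text
time_s: 19.45
tool_pos: [0.5956, -0.0746, 0.15]
orientation: [0.611, 0.791, 0.003, 0.002]
ft_force: [4.0, 8.9, 6.6]
opening: 0.0227
gripper_force: 49.9
```

```bash
python3 tgt.py "[0,-.121,.095]"
```

```text
(array([-0.6, 39.3, 55.2]), 'yawerr to put tool x along winder y', np.float64(0.001))
```

Emit:
{"api": "move_arm", "payload": {
  "steps": [
    [[0,-1,0.6],0,1],
    [[0,-0.8,0.5],0,1]
  ]
}}

```text
time_s: 19.65
tool_pos: [0.5939, -0.0751, 0.1488]
orientation: [0.611, 0.791, 0.003, 0.002]
ft_force: [4.1, 8.8, 9.1]
opening: 0.0228
gripper_force: 49.8
```

Emit:
{"api": "move_arm", "payload": {
  "steps": [
    [[0,-0.8,0.5],0,1],
    [[0,0,0],0,1]
  ]
}}

```text
time_s: 19.85
tool_pos: [0.5938, -0.0751, 0.1486]
orientation: [0.611, 0.791, 0.003, 0.003]
ft_force: [4.0, 9.7, 7.9]
opening: 0.0228
gripper_force: 49.9
```

Emit:
{"api": "move_arm", "payload": {
  "steps": [
    [[0,-1,0.7],0,1],
    [[0,0,0],0,1]
  ]
}}

```text
time_s: 20.05
tool_pos: [0.5936, -0.0752, 0.1485]
orientation: [0.611, 0.791, 0.004, 0.003]
ft_force: [6.0, 10.5, 10.8]
opening: 0.0227
gripper_force: 50.1
```

Emit:
{"api": "move_arm", "payload": {
  "steps": [
    [[0,-1,0.7],0,1],
    [[0,0,0],0,1]
  ]
}}

```text
time_s: 20.25
tool_pos: [0.5934, -0.0752, 0.1484]
orientation: [0.611, 0.792, 0.005, 0.004]
ft_force: [7.6, 12.5, 12.9]
opening: 0.0227
gripper_force: 50.4
```

Emit:
{"api": "move_arm", "payload": {
  "steps": [
    [[0,-1,0.7],0,1],
    [[0,0,0],0,1]
  ]
}}

```text
time_s: 20.45
tool_pos: [0.5932, -0.0753, 0.1482]
orientation: [0.611, 0.792, 0.005, 0.004]
ft_force: [9.6, 13.7, 16.8]
opening: 0.023
gripper_force: 50.6
```

Emit:
{"api": "move_arm", "payload": {
  "steps": [
    [[0,-0.8,0.6],0,1],
    [[0,0,0],0,1],
    [[0,0,0],0,1],
    [[0,0,0],0,1]
  ]
}}

```text
time_s: 20.85
tool_pos: [0.5932, -0.0753, 0.1481]
orientation: [0.611, 0.792, 0.006, 0.005]
ft_force: [11.1, 15.8, 18.3]
opening: 0.0228
gripper_force: 50.8
```

Emit:
{"api": "move_arm", "payload": {
  "steps": [
    [[0,1,-0.7],0,1],
    [[0,1,-0.7],0,1],
    [[0,0.8,-0.6],0,1],
    [[0,0,0],0,0.3],
    [[0,0,0],0,-0.1]
  ]
}}

```text
time_s: 21.35
tool_pos: [0.5902, -0.0768, 0.146]
orientation: [0.612, 0.791, 0.0, 0.001]
ft_force: [-0.3, 0.0, 1.4]
opening: 0.0432
gripper_force: 0.0
```

Emit:
{"api": "move_arm", "payload": {
  "steps": [
    [[0,0,0],0,-0.1],
    [[0,0,-40],0,-0.1],
    [[0,0,-40],0,-0.1],
    [[0,0,-10],0,-0.1],
    [[0,0,0],0,-0.1]
  ]
}}

```text
time_s: 21.85
tool_pos: [0.5905, -0.0771, 0.2368]
orientation: [0.612, 0.791, 0.001, 0.002]
ft_force: [0.0, -0.7, -0.7]
opening: 0.047
gripper_force: 0.0
```

```bash
sed -i 's/a=np.array(\[.4,.46,.52\])/a=np.array([.56,.62,.68])/;/brass/d' grip.py; python3 grip.py
python3 - <<'E'
import cv2
g=cv2.imread("pics/s_late.png").mean(2)[200:216,220:275];print(g.astype(int)[:, ::3])
E
```

```text
pred [[356.2, 240.9], [355.4, 243.1], [354.6, 245.4]]
[340 236  34  18 429] [356.51282051 244.37762238]
[[127 126 124 124 127 121 121 125 123 124 121 132 130 131 131 132 129 132
  132]
 [127 126 124 126 123 120 120 125 125 114 123 129 134 133 131 131 130 129
  131]
 [128 126 126 122 124 120 121 122 126  99 130 133 131 133 130 132 132 132
  130]
 [127 126 125 122 120 122 121 121 122 134 132 130 129 128 133 131 134 128
  131]
 [119 124 127 121 125 117 124 121 127 132 134 131 131 131 133 130 133 131
  134]
 [114 124 123 121 124 122 130 122 129 131 132 132 133 132 132 134 131 130
  134]
 [121 124 126 122 124 125 146 119 128 129 132 134 131 131 129 132 129 132
  130]
 [126 126 121 121 123 127 125 132 136 134 133 130 131 132 133 128 132 131
  134]
 [127 125 123 123 125 120 119 153 144 134 130 132 134 133 130 133 129 116
  132]
 [122 128 126 125 123 112 119 133 153 150 138 131 133 126 132 131 122  59
  122]
 [117 122 128 122 127 112  93 109 136 148 155 143 149 100 132 135 122  66
   85]
 [120 124 126 113 131 104  75  97 113 132 145 153 156  42 114 129 126  63
   73]
 [119 121 123  95 134 105  57  68  90 109 127 144 116  47  63 105 117  67
   63]
 [122 119 122 132 132 114  61  68  64  85 104 125  76  70  82  72  87  66
   66]
 [124 121 122 131 130 133  89  96  78  62  75 100  76  78  84  53  58  61
   65]
 [120 125 134 132 130 133 136 136 122  80  62  72  74  79  72  57  53  60
   67]]
```

The pin pixels match the starting home picture, so the pawl is home. The grip sits at the 1.571 tooth.

```bash
python3 -c "
from workcell import *
print(sign_off())"
```

```text
the job is handed in; nothing more can be done
None
```

I threw the pawl back, wound the drum back to the 1.571 rad tooth, set the pawl home by hand and leaned the crank on it with about 20 N, and it held; I read the pointer as about 1.42 rad, so that is its nearest tooth, and I handed the job in at about 22 s but got no verdict back.

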